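# Rock a stuck tube block free of its block heater and hold it clear

### The arm

A 6-joint arm with a two-finger parallel gripper is mounted at the origin on a cart in front of the work surface, level with it; the furniture and walls round the work are solid. World frame = base frame: x ahead of the robot, y to its left, z up, the work surface at z = 0. Lengths are in m, angles in degrees, forces in N, time in s.
With the tool pointing down it reaches from about 0.25 to 0.725 m from the base axis. Payload 9.7 kg.
Tool frame: the origin (TCP) lies between the finger pads; the fingertips stand 11 mm ahead of it and the grasp point (between the pads) lies 8 mm behind it; z points along the fingers, y is the line along which they close (so a half turn about z gives the same grasp; the last joint's range is limited). The gripper opens to 85 mm and grips with 20 to 120 N. Pads are 22 mm wide; open, the fingers measure 114 mm over their backs; the gripper's body (76 mm by 85 mm) begins 54 mm behind the grasp point. The pads swing forward as they close: fully open they stand 13 mm farther back than shut.
Start: joints at [-73.396, 4.979, 10.078, 95.1, 0, 90], TCP at [0.157, -0.527, 0.242] pointing down, gripper open.
Joint ranges: [-179.16, 179.16], [-48.56, 103.87], [-65.8, 70.77], [-126.05, 130.52], [-82.76, 87.17], [-180, 180]. Speed limits (degrees/s): [127.2, 127.2, 147.25, 180, 180, 180].

### API

Orientations are given as [roll, pitch, yaw] about the fixed x, y, z axes, in that order (R = Rz(yaw) Ry(pitch) Rx(roll)).
In Python, from workcell import monitor, cams, ticket gives the robot as it stands.
- The arm moves only by the tool carry_out, never from a script. Its argument "plan" is a list of rows, each an object with "travel": the shift along the world's x, y, z as a fraction of full scale, a list of three; "angular": the turn, a rotation vector about the world's x, y, z as a fraction of full scale, a list of three; "grip": the gripper's target within -1 to 1 (fully open at 1, half-way at 0, shut at -1). In form: [{"travel": [x, y, z], "angular": [ax, ay, az], "grip": grip}, ...]. A call has 1 to 8 rows; each row is the pose to reach, as a shift and turn from the pose commanded when the call began; what a row does not reach only later rows make up. Full scale, the value 1, is 300 mm for a shift and 0.5 rad for a turn. A row lasts 1/12 s, in which the tool goes at most 41.7 mm and 7.16 degrees, less where a joint would pass 70% of its speed; a pose out of reach is approached as far as the arm can. A call with a number of a shift or a turn outside -1 to 1 is refused whole. A call with a gripper value outside its range is refused whole. The fingers move at their own pace and stop on an object; "grip_force" is the grip in N (left out, the last holds). Time passes only in rows, so rows that repeat a pose let the fingers close. It gives the time, the measured TCP pose, the force, the opening and the grip force at its end, in the units of the state.
- monitor.get_obs(): the state, without advancing time (a new reading comes with each control period).
- cams.camera(name): name is "side" or "top"; returns a dict with "frame" (420x560x3 uint8, red, green, blue), "mtx" (3x3 intrinsics, pixels), "view" (4x4, takes a point from world to camera coordinates). Camera axes: x right, y up, looking along -z (the intrinsics and any distortion apply to the point x, -y, -z); pixel columns grow to the right and rows downward; lengths in m; the calibration is good to about 2 mm. A picture is of the moment at which its call begins. There is no depth.
- ticket.job_done(): hands the job in; it is judged then, once.
The state is a dict: "time": time; "q": joint angles; "qd": joint speeds; "joint_efforts": joint torques, N m; "ee_pos": TCP position; "tcp_rot": TCP orientation; "wrist_force": force on the tool from outside, world axes, zero at the start; "torque": the same for the moment, N m; "opening": finger opening in m; "grasp_force": force on a finger pad.
Only numpy, scipy, OpenCV 4.12 (cv2) and the standard library are available. Lean on these libraries where they do the work, as an engineer would, in place of code of your own. Each camera call takes 0.05 s, during which the arm holds its last target. There are 200 camera calls.

### The job

Press the spring plunger of the small bench-top block heater fully down to its stop to unlock the aluminium tube block (it clicks and stays down). Then take the block by its black grip post and rock it from side to side, so that the block itself pushes back both of the stiff steel keepers above its shoulders (do not push the keepers with the gripper), until it comes free. Lift it out and finish while still holding it upright and still over the heater, its underside just clear of the keepers (by no more than about 5 cm); do not disturb the glassware and bottles near by.

Things in the scene. Friction and masses are not known exactly. Their poses are not given: they have to be found in the camera images.
- heater: Block heater: low white housing fixed to the bench, 40 mm high. Origin on the bench surface under the centre of its well; x points from plunger to well, y left seen that way, z up. Covers x -100 to +92, y -62 to +62 mm. A grey keeper post on each side (x -24 to +24, |y| 44 to 57 mm, top z = 97 mm). Plunger tower at x = -75 mm, y = 0 and a like one without head at x = 71 mm: pairs of grey cheeks, top z = 100 mm.
- plunger_top (a point): Centre of the top face of the plunger's round black head, 26 mm across, 8 mm thick; on the heater at x = -75 mm, y = 0, z = 138 mm when up. It is pressed straight down.
- plunger (a joint): Plunger travel in m: 0 up, 0.014 down at its stop. Takes about 5.5 N to start and 6.5 N at the stop; stays where it is left. It moves two steel tongues, 10 mm wide, one at each end of the block, that stand between pairs of lugs on the block while up, so that it cannot rock; with the plunger down they lie below the lugs.
- keeper_left (a joint): Steel keeper on the heater's +y side (36 mm along x, z = 85 to 93 mm): how far in m it is pushed back outwards (to +y), 0 to 0.006 (stop). Its tip is at y = 17 mm plus this value. About 7 N moves it; it stays where it is pushed. It overlaps the block's shoulder by 4 mm and stops a straight pull until pushed back by more than that.
- keeper_right (a joint): The same keeper on the heater's -y side: its tip is at y = -17 mm minus this value; 0 to 0.006 m outwards (to -y).
- block_grip (a point): Centre of the tube block's black grip post, 26 x 26 mm, sides parallel to the heater's x and y when seated; 45 mm tall, from 80 to 125 mm above the block's underside; this point is 102 mm above the underside. The block is aluminium, 68 mm long along x, 42 mm wide along y, about 0.35 kg.
- block_foot (a point): Centre of the block's underside, 18 mm above the bench when seated; z is the block's upright axis. The bottom is half-round (radius 21 mm, axis along x) with a flat foot 16 mm wide; 42 mm wide up to the shoulders 64 mm above this point, then a neck 32 mm wide along y up to 80 mm, with four tube holes.
- pivot (a point): Fixed to the heater, on its z axis, 39 mm above the bench: the seated block rocks towards +y and -y about a line through this point along the heater's x. Its neck then pushes the keeper on that side outwards; a tilt of about 7.5 degrees takes a keeper to its stop.
- seat (a point): Centre of the floor of the well, fixed to the heater, 18 mm above the bench. The open well is 70 mm along x and 44 mm along y, rim 40 mm above the bench; the block stands in it with 1 mm play.
- bottle_mid (a point): Centre of a bystander: white sample bottle with a black cap, 42 mm across, 93 mm tall.
- beaker_mid (a point): Centre of a bystander: clear glass beaker, 46 mm across, 56 mm tall.
- vial_mid (a point): Centre of a bystander: clear vial with a white cap, 29 mm across, 78 mm tall.

How it is judged:
By the outcome, as a careful person would: the job done as asked, in the order asked, and still so for the second after the job is handed in, while the arm keeps its last pose, push and grip.
It also fails if it takes over 53 s, if anything falls off the work surface, if the arm or the gripper's body presses on something with over 40 N, if the wrist force passes 120 N, or if a joint passes its speed limit or range.

## Working session

There is one attempt and no reset: what is moved stays moved. The work goes in short steps, Python scripts to look and compute and a tool call to move; the robot and the scene stay as the last step left them, time stands still between calls to the robot, and variables do not carry over. Pictures are saved under pics/ and viewed, at most 10 in all, crops included, and the job is handed in when it is done.

Besides the shell and the picture viewer there is one more tool, called after "Request:" by a JSON object that holds its "name" and its "arguments". carry_out: Moves the arm, as the interface text tells. Its arguments: {"type":"object","properties":{"plan":{"type":"array","items":{"type":"object","properties":{"travel":{"type":"array","items":{"type":"number"}},"angular":{"type":"array","items":{"type":"number"}},"grip":{"type":"number"}}}},"grip_force":{"type":"number"}},"required":["plan"]}

```bash
mkdir -p pics
python3 - <<'E'
from workcell import monitor,cams
import cv2,numpy as np
o=monitor.get_obs();print(o)
for n in("side","top"):
    c=cams.camera(n);cv2.imwrite(f"pics/{n}0.png",c["frame"][:,:,::-1]);print(n,c["mtx"].tolist(),np.round(c["view"],4).tolist(),[k for k in c])
E
```

```text
{'time': 0.0, 'q': array([-7.33961045e+01,  5.01254569e+00,  1.00339937e+01,  9.50980290e+01,
        4.98027944e-04,  9.00013472e+01]), 'qd': array([ 0.03182528, -0.10953429, -0.08683749,  0.02107142,  0.0227917 ,
        0.00900113]), 'joint_efforts': array([ 1.42107842e-04, -5.20384026e+01,  4.64805150e+01,  1.60335976e-02,
       -1.79131700e-05, -5.14099909e-06]), 'ee_pos': array([ 0.15710835, -0.5268703 ,  0.24156505]), 'tcp_rot': array([-1.79923419e+02, -4.96226893e-04,  1.66025476e+01]), 'wrist_force': array([-0.95886902,  0.59603236, -1.12658201]), 'torque': array([0.05098675, 0.03909329, 0.00080424]), 'grasp_force': 0.0, 'opening': 0.08546481655084837}
side [[440.60733800046887, 0.0, 291.42490753139725], [0.0, 440.60733800046887, 209.07374476349923], [0.0, 0.0, 1.0]] [[-0.9822, -0.1873, -0.016, 0.5593], [0.0685, -0.4357, 0.8975, -0.1828], [-0.1751, 0.8804, 0.4407, -0.6863], [0.0, 0.0, 0.0, 1.0]] ['frame', 'mtx', 'view']
top [[546.1875821248367, 0.0, 275.3908408188764], [0.0, 546.1875821248367, 217.80027547961197], [0.0, 0.0, 1.0]] [[0.0192, -0.9993, -0.0336, -0.119], [0.9818, 0.0125, 0.1895, -0.5976], [-0.1889, -0.0366, 0.9813, -0.9666], [0.0, 0.0, 0.0, 1.0]] ['frame', 'mtx', 'view']
```

View pics/side0.png

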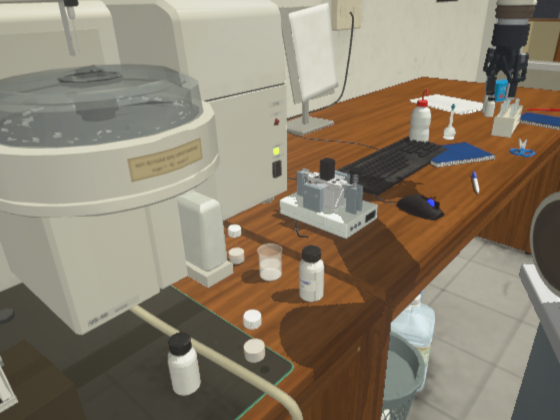

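View pics/top0.png

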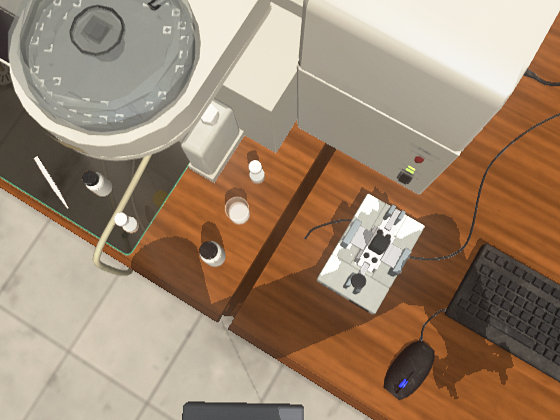

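The heater is at about (372,252) in the top view, with its plunger head at (357,283). In the side view it is at about (330,200). The beaker (237,211), vial (257,172) and bottle (212,255) are to its left in the top view. Next I'll enlarge both heater regions.

Run:
```python
import cv2,numpy as np
a=cv2.imread("pics/top0.png")[185:320,310:430];b=cv2.imread("pics/side0.png")[145:240,270:390]
a=cv2.resize(a,None,fx=4,fy=4,interpolation=cv2.INTER_CUBIC);b=cv2.resize(b,None,fx=2.6,fy=2.6,interpolation=cv2.INTER_CUBIC)
o=np.zeros((540,800,3),np.uint8);o[:540,:480]=a;o[:b.shape[0],485:485+b.shape[1]]=b[:,:312];cv2.imwrite("pics/z0.png",o)
```

```text
(no output)
```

View pics/z0.png

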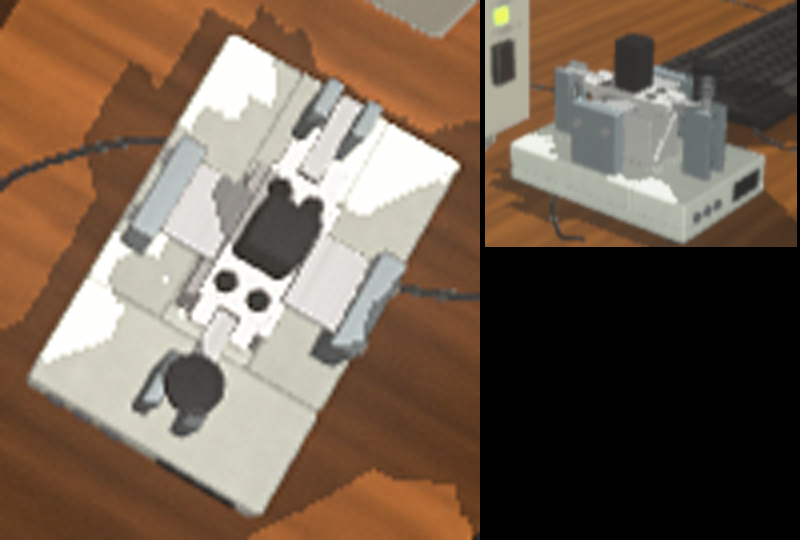

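```bash
cat > h.py <<'E'
import numpy as np,cv2
from workcell import monitor,cams
def ray(c,uv):
    V=c["view"];R=V[:3,:3];C=-R.T@V[:3,3]
    d=np.linalg.inv(c["mtx"])@[uv[0],uv[1],1];return C,R.T@[d[0],-d[1],-d[2]]
def onz(c,uv,z):
    C,d=ray(c,uv);return C+d*(z-C[2])/d[2]
def proj(c,P):
    p=c["view"][:3,:3]@P+c["view"][:3,3];q=c["mtx"]@[p[0],-p[1],-p[2]];return q[:2]/q[2]
E
python3 - <<'E'
from h import *
t=cams.camera("top");s=cams.camera("side")
f=lambda x,y:((x+.5)/4-.5+310,(y+.5)/4-.5+185)
items=[((92,62),(232,35),.04),((92,-62),(460,165),.04),((-100,62),(30,381),.04),((-100,-62),(257,508),.04),((-75,0),(195,382),.138)]
H=np.array([i[0] for i in items])/1000;W=np.array([onz(t,f(*i[1]),i[2])[:2] for i in items])
for k in (slice(0,5),slice(0,4)):
    h=H[k];w=W[k];hc=h.mean(0);wc=w.mean(0)
    U,S,Vt=np.linalg.svd((h-hc).T@(w-wc));R=Vt.T@np.diag([1,np.linalg.det(Vt.T@U.T)])@U.T
    T=wc-R@hc
    print("yaw",np.degrees(np.arctan2(R[1,0],R[0,0])),"T",T,"res mm",np.round((W-(H@R.T+T))*1e3,1).tolist())
g=lambda x,y:((x+.5)/2.6-.5+270,(y+.5)/2.6-.5+145) 
for n,P in(("head",[*(R@[-.075,0]+T),.138]),("post",[*T,.143])):
    a=proj(t,P);b=proj(s,P);print(n,P,"top crop",(a-[310,185])*4,"side crop",(b-[270,145])*2.6+[485,0])
# dark head in top, bystanders by ray
for n,uv,z in(("bottle",(210,252),.093),("beaker",(237,205),.056),("vial",(256,165),.078)): print(n,onz(t,uv,z))
im=cv2.imread("pics/top0.png");
E
```

```text
yaw -30.166082519955403 T [ 0.54327537 -0.29056917] res mm [[-2.1, -0.5], [-1.2, 1.1], [-1.8, -1.8], [4.4, 1.6], [0.7, -0.4]]
yaw -30.16422618427085 T [ 0.5430886  -0.29046723] res mm [[-1.9, -0.6], [-1.0, 1.0], [-1.6, -1.9], [4.6, 1.5], [0.9, -0.5]]
head [np.float64(0.4782444452693637), np.float64(-0.25278120974279666), 0.138] top crop [192.30079644 382.72730559] side crop [706.3305337   63.38291752]
post [np.float64(0.5430885981047069), np.float64(-0.29046722628828275), 0.143] top crop [282.31700787 228.47988864] side crop [632.43759267  38.05597187]
bottle [0.52842062 0.00474988 0.093     ]
beaker [ 0.62282813 -0.03674021  0.056     ]
vial [ 0.69479479 -0.07221098  0.078     ]
```

Request:
{"name": "carry_out", "arguments": {"plan": [{"travel":[0.13,0.11,0.0],"angular":[0,0,-0.2],"grip":-1},{"travel":[0.26,0.22,0.0],"angular":[0,0,-0.4],"grip":-1},{"travel":[0.39,0.33,0.0],"angular":[0,0,-0.6],"grip":-1},{"travel":[0.53,0.45,0.0],"angular":[0,0,-0.817],"grip":-1},{"travel":[0.53,0.45,0.0],"angular":[0,0,-0.817],"grip":-1}], "grip_force": 60}}

```text
time: 0.62
ee_pos: [0.3159, -0.3917, 0.2422]
tcp_rot: [180.0, -0.0, -7.2]
wrist_force: [0.5, -0.5, 0.1]
opening: 0.0257
grasp_force: 0.0
```

```bash
python3 -c "
from h import *
o=monitor.get_obs();print(o['q'],o['ee_pos'],o['tcp_rot'],o['opening'],o['wrist_force'])"
```

```text
[-5.11155091e+01 -1.44503318e+00  3.48535270e+00  9.49256857e+01
  1.95314905e-04  1.36097806e+02] [ 0.31589703 -0.3917109   0.24222125] [ 1.79996881e+02 -3.52204326e-03 -7.21331518e+00] 0.02566493371012114 [ 0.48811009 -0.4682739   0.11839492]
```

Request:
{"name": "carry_out", "arguments": {"plan": [{"travel":[0.13,0.11,0.0],"angular":[0,0,0.25],"grip":-1},{"travel":[0.26,0.22,0.0],"angular":[0,0,0.5],"grip":-1},{"travel":[0.39,0.33,-0.08],"angular":[0,0,0.75],"grip":-1},{"travel":[0.544,0.461,-0.16],"angular":[0,0,1.0],"grip":-1},{"travel":[0.544,0.461,-0.25],"angular":[0,0,1.0],"grip":-1},{"travel":[0.544,0.461,-0.25],"angular":[0,0,1.0],"grip":-1}]}}

```text
time: 1.12
ee_pos: [0.4799, -0.2524, 0.1654]
tcp_rot: [-180.0, 0.0, 22.0]
wrist_force: [-0.4, 0.6, -0.1]
opening: 0.0001
grasp_force: 0.0
```

Run:
```python
from h import *
o=monitor.get_obs();print(o['q'],o['ee_pos'],o['tcp_rot'],o['opening'],o['wrist_force'])
t=cams.camera("top")["frame"][185:335,290:440,::-1];s=cams.camera("side")["frame"][95:245,270:420,::-1]
cv2.imwrite("pics/p1.png",cv2.resize(np.hstack([t,s]),(800,400),interpolation=cv2.INTER_CUBIC))
```

```text
[-2.77563937e+01  3.05503281e+00 -4.65403675e-01  8.65120794e+01
  2.24213110e-02  1.30234149e+02] [ 0.47985285 -0.25241001  0.16537824] [-1.79960695e+02  3.88573338e-03  2.20094527e+01] 5.232592416322362e-05 [-0.40015246  0.57894789 -0.12993346]
```

View pics/p1.png

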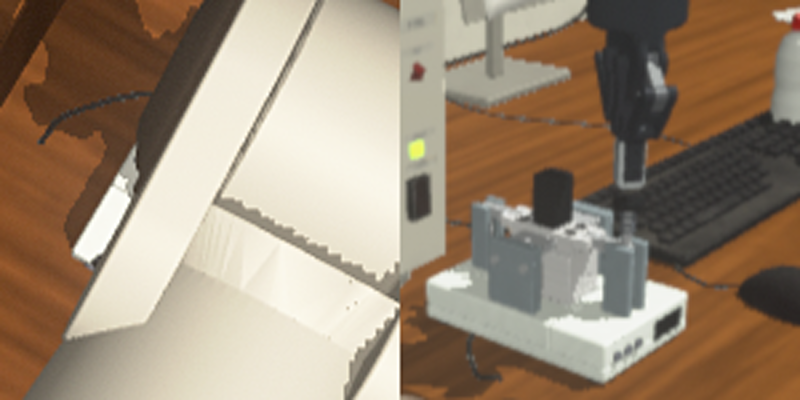

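The closed fingertips in the side view, at about (630,188), sit directly above the plunger head at about (626,212). The arm hides the top view. I'll press down now.

Request:
{"name": "carry_out", "arguments": {"plan": [{"travel":[0,0,-0.03],"angular":[0,0,0],"grip":-1},{"travel":[0,0,-0.05],"angular":[0,0,0],"grip":-1},{"travel":[0,0,-0.06],"angular":[0,0,0],"grip":-1},{"travel":[0,0,-0.07],"angular":[0,0,0],"grip":-1},{"travel":[0,0,-0.08],"angular":[0,0,0],"grip":-1},{"travel":[0,0,-0.08],"angular":[0,0,0],"grip":-1}]}}

```text
time: 1.72
ee_pos: [0.4777, -0.2555, 0.1438]
tcp_rot: [180.0, -0.0, 21.8]
wrist_force: [-0.7, -0.4, 0.6]
opening: 0.0003
grasp_force: 0.0
```

Request:
{"name": "carry_out", "arguments": {"plan": [{"travel":[0,0,-0.01],"angular":[0,0,0],"grip":-1},{"travel":[0,0,-0.02],"angular":[0,0,0],"grip":-1},{"travel":[0,0,-0.02],"angular":[0,0,0],"grip":-1}]}}

```text
time: 1.97
ee_pos: [0.4779, -0.2555, 0.1377]
tcp_rot: [179.9, -0.0, 21.8]
wrist_force: [0.2, -0.4, 0.2]
opening: -0.0002
grasp_force: 0.0
```

Run:
```python
from h import *
o=monitor.get_obs();print(o['ee_pos'],o['wrist_force'],o['joint_efforts'])
s=cams.camera("side")["frame"][120:220,290:390,::-1]
cv2.imwrite("pics/p2.png",cv2.resize(s,(500,500),interpolation=cv2.INTER_CUBIC))
```

```text
[ 0.47791399 -0.25548269  0.13771709] [ 0.16910896 -0.38281978  0.15661552] [ 3.83973420e-01 -4.95031106e+01  4.61863983e+01 -1.26429191e-01
  1.37398755e-01  3.37836515e-03]
```

View pics/p2.png

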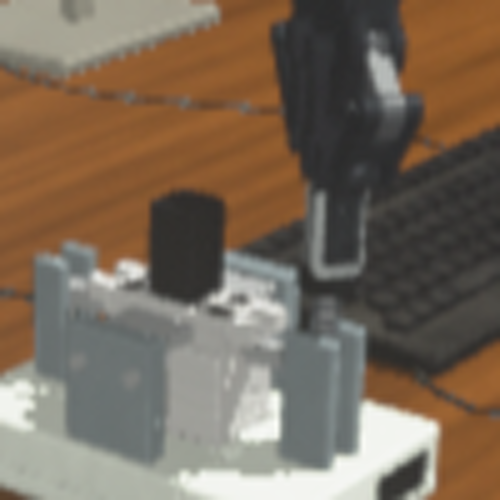

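The light fingertip edge is at about (357,175) in the full image. The head is just below it at about (355,178). I'll check this numerically with projections.

Run:
```python
from h import *
s=cams.camera("side");p=lambda P:(proj(s,np.array(P))-[290,120])*5
print("cam",ray(s,(0,0))[0])
print("tip",p([.4779,-.2555,.1267]),"tcp",p([.4779,-.2555,.1377]))
for z in(.138,.130,.124,.116):print(z,p([.479,-.2533,z]))
c=cv2.imread("pics/side0.png")[120:220,290:390];d=cv2.imread("pics/p2.png")
cv2.imwrite("pics/cmp.png",cv2.resize(np.hstack([cv2.resize(c,(500,500),interpolation=cv2.INTER_CUBIC)[150:400,150:400],d[150:400,150:400]]),(800,400)))
```

```text
cam [0.44169747 0.62930929 0.47546907]
tip [325.56657146 269.50525753] tcp [326.8049848  245.31122746]
0.138 [323.91049328 246.35923216]
0.13 [323.01765609 264.01108516]
0.124 [322.35243095 277.16293036]
0.116 [321.47127399 294.58385919]
```

View pics/cmp.png

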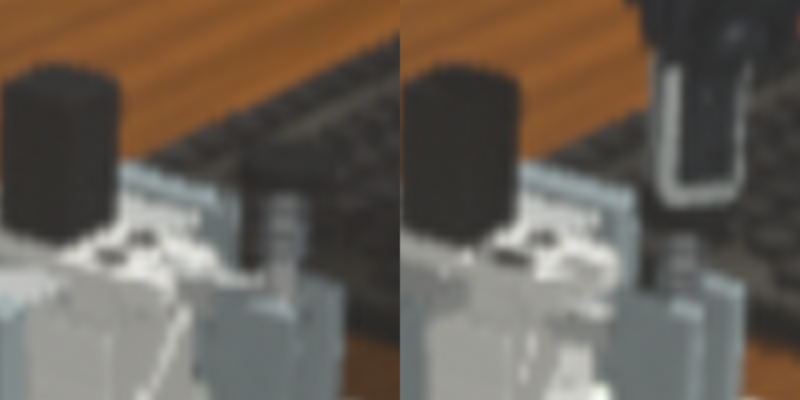

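The head has moved down about 11 mm, so the plunger is tracking the fingers. I'll continue to the stop and watch the force.

Request:
{"name": "carry_out", "arguments": {"plan": [{"travel":[0,0,-0.01],"angular":[0,0,0],"grip":-1},{"travel":[0,0,-0.015],"angular":[0,0,0],"grip":-1},{"travel":[0,0,-0.015],"angular":[0,0,0],"grip":-1}]}}

```text
time: 2.32
ee_pos: [0.4781, -0.2554, 0.1349]
tcp_rot: [179.9, -0.0, 21.8]
wrist_force: [-6.7, 0.7, 16.3]
opening: 0.0
grasp_force: 7.9
```

The force rose to 16 N at z = 0.135, so the plunger is at its stop. I'll rise, open, turn and move over the block.

Request:
{"name": "carry_out", "arguments": {"plan": [{"travel":[0,0,0.1],"angular":[0,0,0],"grip":-1},{"travel":[0,0,0.2],"angular":[0,0,0.25],"grip":-1},{"travel":[0,0,0.33],"angular":[0,0,0.5],"grip":1},{"travel":[0,0,0.33],"angular":[0,0,0.75],"grip":1},{"travel":[0,0,0.33],"angular":[0,0,1],"grip":1},{"travel":[0,0,0.33],"angular":[0,0,1],"grip":1}]}}

```text
time: 2.82
ee_pos: [0.4785, -0.2551, 0.2324]
tcp_rot: [179.9, -0.0, 50.8]
wrist_force: [0.6, -0.3, -1.1]
opening: 0.0482
grasp_force: 0.0
```

Request:
{"name": "carry_out", "arguments": {"plan": [{"travel":[0,0,0],"angular":[0,0,0.25],"grip":1},{"travel":[0,0,0],"angular":[0,0,0.5],"grip":1},{"travel":[0,0,0],"angular":[0,0,0.75],"grip":1},{"travel":[0,0,0],"angular":[0,0,1],"grip":1},{"travel":[0,0,0],"angular":[0,0,1],"grip":1}]}}

```text
time: 3.23
ee_pos: [0.478, -0.2548, 0.2312]
tcp_rot: [-180.0, -0.0, 79.2]
wrist_force: [0.2, 0.4, -0.2]
opening: 0.0853
grasp_force: 0.0
```

Request:
{"name": "carry_out", "arguments": {"plan": [{"travel":[0,0,0],"angular":[0,0,0.25],"grip":1},{"travel":[0,0,0],"angular":[0,0,0.5],"grip":1},{"travel":[0,0,0],"angular":[0,0,0.75],"grip":1},{"travel":[0,0,0],"angular":[0,0,1],"grip":1},{"travel":[0,0,0],"angular":[0,0,1],"grip":1}]}}

```text
time: 3.65
ee_pos: [0.4781, -0.2548, 0.2314]
tcp_rot: [-180.0, -0.0, 107.7]
wrist_force: [-0.0, -0.1, -0.1]
opening: 0.0854
grasp_force: 0.0
```

Request:
{"name": "carry_out", "arguments": {"plan": [{"travel":[0,0,0],"angular":[0,0,0.25],"grip":1},{"travel":[0,0,0],"angular":[0,0,0.5],"grip":1},{"travel":[0,0,0],"angular":[0,0,0.75],"grip":1},{"travel":[0,0,0],"angular":[0,0,1],"grip":1},{"travel":[0,0,0],"angular":[0,0,1],"grip":1}]}}

```text
time: 4.07
ee_pos: [0.4781, -0.2548, 0.2315]
tcp_rot: [-180.0, -0.0, 136.3]
wrist_force: [0.4, 0.8, 0.4]
opening: 0.0853
grasp_force: 0.0
```

Run:
```python
from h import *
o=monitor.get_obs();print(o['q'],o['ee_pos'],o['tcp_rot'],o['opening'],o['wrist_force'])
s=cams.camera("side");t=cams.camera("top")
cv2.imwrite("pics/p3.png",np.hstack([cv2.resize(x["frame"][r:r+130,c:c+130,::-1],(400,400),interpolation=cv2.INTER_CUBIC) for x,r,c in((s,110,270),(t,190,310))]))
```

```text
[-2.80559119e+01  3.64109299e+00  7.45460426e+00  9.38394162e+01
  2.43070214e-03  1.56912202e+01] [ 0.47808523 -0.254788    0.23147708] [-1.79995334e+02 -2.55968948e-02  1.36252866e+02] 0.08526226784582516 [0.35345233 0.78229684 0.42548684]
```

View pics/p3.png

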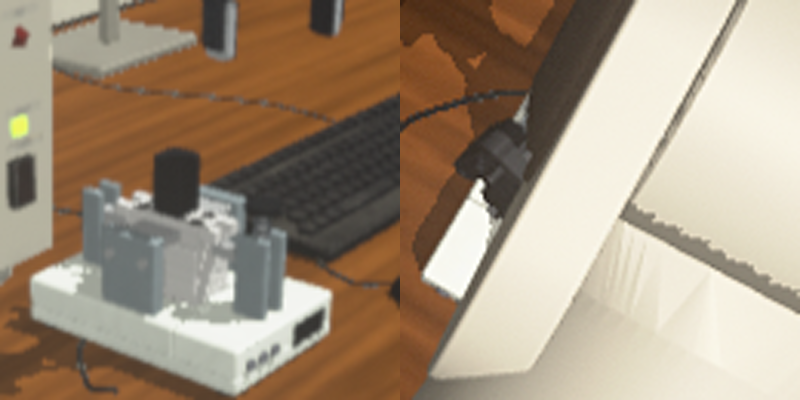

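The plunger head is now at the level of the cheek tops, at about (265,215) in the side crop, so it is locked down. Nothing else has moved. Next I move over the block and descend.

Request:
{"name": "carry_out", "arguments": {"plan": [{"travel":[0.1,-0.06,0],"angular":[0,0,0.24],"grip":1},{"travel":[0.215,-0.12,0],"angular":[0,0,0.471],"grip":1},{"travel":[0.215,-0.12,-0.08],"angular":[0,0,0.471],"grip":1},{"travel":[0.215,-0.12,-0.17],"angular":[0,0,0.471],"grip":1},{"travel":[0.215,-0.12,-0.25],"angular":[0,0,0.471],"grip":1},{"travel":[0.215,-0.12,-0.32],"angular":[0,0,0.471],"grip":1},{"travel":[0.215,-0.12,-0.385],"angular":[0,0,0.471],"grip":1},{"travel":[0.215,-0.12,-0.385],"angular":[0,0,0.471],"grip":1}]}}

```text
time: 4.83
ee_pos: [0.541, -0.2899, 0.1116]
tcp_rot: [-180.0, -0.4, 149.5]
wrist_force: [-0.2, -0.3, -0.7]
opening: 0.0854
grasp_force: 0.0
```

Request:
{"name": "carry_out", "arguments": {"plan": [{"travel":[0,0,0],"angular":[0,0,0],"grip":0.0},{"travel":[0,0,0],"angular":[0,0,0],"grip":-0.1},{"travel":[0,0,0],"angular":[0,0,0],"grip":-0.2},{"travel":[0,0,0],"angular":[0,0,0],"grip":-0.25}], "grip_force": 30}}

```text
time: 5.17
ee_pos: [0.5433, -0.2911, 0.118]
tcp_rot: [180.0, 0.1, 149.9]
wrist_force: [-0.8, 0.5, 0.3]
opening: 0.0388
grasp_force: 0.0
```

Run:
```python
from h import *
o=monitor.get_obs();print(o['q'],o['ee_pos'],o['tcp_rot'],o['opening'],o['wrist_force'],o['torque'])
s=cams.camera("side")
cv2.imwrite("pics/p4.png",cv2.resize(s["frame"][100:230,270:400,::-1],(520,520),interpolation=cv2.INTER_CUBIC))
```

```text
[-2.81859042e+01  1.32564303e+01  5.67676891e+00  8.22841885e+01
  6.49603709e-04  1.95762999e+00] [ 0.54326948 -0.29112296  0.11795951] [1.79994700e+02 1.36048454e-01 1.49856460e+02] 0.038846258392415046 [-0.75688675  0.47278693  0.33092772] [ 0.02060116 -0.01132227  0.01827921]
```

View pics/p4.png

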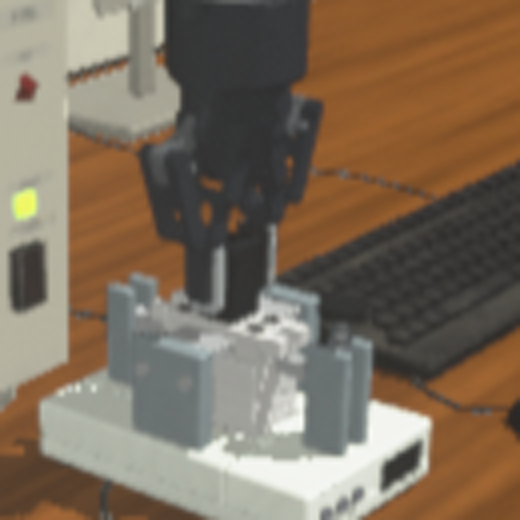

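Both fingers straddle the black post: near finger at about (205,270), post at about (245,275), far finger at about (270,262). Tips are above the keepers. I'll close the gripper.

Request:
{"name": "carry_out", "arguments": {"plan": [{"travel":[0,0,0],"angular":[0,0,0],"grip":-0.4},{"travel":[0,0,0],"angular":[0,0,0],"grip":-0.6},{"travel":[0,0,0],"angular":[0,0,0],"grip":-0.8},{"travel":[0,0,0],"angular":[0,0,0],"grip":-1},{"travel":[0,0,0],"angular":[0,0,0],"grip":-1},{"travel":[0,0,0],"angular":[0,0,0],"grip":-1}], "grip_force": 70}}

```text
time: 5.72
ee_pos: [0.5431, -0.2911, 0.1175]
tcp_rot: [-180.0, 0.1, 149.9]
wrist_force: [-0.7, -0.9, 5.8]
opening: 0.0252
grasp_force: 69.4
```

Run:
```python
from h import *
o=monitor.get_obs();print(o['ee_pos'],o['tcp_rot'],o['opening'],o['wrist_force'],o['torque'],o['grasp_force'])
a=np.radians(-30.2);R=np.array([[np.cos(a),-np.sin(a),0],[np.sin(a),np.cos(a),0],[0,0,1]])
print("heater axes F",R.T@o['wrist_force'],"T",R.T@o['torque'])
```

```text
[ 0.54311097 -0.29114012  0.11747026] [-1.79994455e+02  1.16575999e-01  1.49906989e+02] 0.025183741359417082 [-0.71653734 -0.94212948  5.82635785] [-0.14851432  0.11267218 -0.04813256] 69.41486120223999
heater axes F [-0.14537524 -1.17469134  5.82635785] T [-0.18503354  0.02267406 -0.04813256]
```

Gripped on the 25 mm post and centred. I'll rock towards +y about the pivot.

Request:
{"name": "carry_out", "arguments": {"plan": [{"travel":[0.0043,0.0073,-0.0001],"angular":[-0.056,0.0325,0],"grip":-1},{"travel":[0.0085,0.0147,-0.0005],"angular":[-0.112,0.065,0],"grip":-1},{"travel":[0.0128,0.022,-0.0012],"angular":[-0.167,0.0975,0],"grip":-1},{"travel":[0.017,0.029,-0.0022],"angular":[-0.223,0.13,0],"grip":-1},{"travel":[0.017,0.029,-0.0022],"angular":[-0.223,0.13,0],"grip":-1},{"travel":[0.017,0.029,-0.0022],"angular":[-0.223,0.13,0],"grip":-1}], "grip_force": 90}}

```text
time: 6.22
ee_pos: [0.5482, -0.2827, 0.1175]
tcp_rot: [-172.5, 0.1, 149.9]
wrist_force: [-2.9, -2.0, 9.8]
opening: 0.0249
grasp_force: 89.1
```

```bash
cat >> h.py <<'E'
from scipy.spatial.transform import Rotation as Ro
def st():
    o=monitor.get_obs();R=Ro.from_euler('z',-30.2,degrees=True).as_matrix()
    zt=R.T@Ro.from_euler('xyz',o['tcp_rot'],degrees=True).as_matrix()@[0,0,-1]
    print("tilt+y",np.degrees(np.arctan2(zt[1],zt[2])),"tilt+x",np.degrees(np.arctan2(zt[0],zt[2])),"pos",R.T@(o['ee_pos']-[.5431,-.2911,.1175]),"F",R.T@o['wrist_force'],"T",R.T@o['torque'],o['opening'],o['grasp_force'])
E
python3 -c "
from h import *
st()"
```

```text
tilt+y 7.510349222728621 tilt+x -0.1539822262497951 pos [ 1.81156243e-04  9.86907910e-03 -3.95425186e-05] F [-1.50612771 -3.23143696  9.82345353] T [-1.02190699  0.22044902 -0.04880932] 0.024881097587041347 89.114248752594
```

Request:
{"name": "carry_out", "arguments": {"plan": [{"travel":[-0.0057,-0.0097,0.0012],"angular":[0.074,-0.0433,0],"grip":-1},{"travel":[-0.0113,-0.0193,0.002],"angular":[0.149,-0.0867,0],"grip":-1},{"travel":[-0.017,-0.029,0.0022],"angular":[0.223,-0.13,0],"grip":-1},{"travel":[-0.0227,-0.0387,0.002],"angular":[0.297,-0.1733,0],"grip":-1},{"travel":[-0.0283,-0.0483,0.0012],"angular":[0.372,-0.2167,0],"grip":-1},{"travel":[-0.034,-0.058,0],"angular":[0.446,-0.26,0],"grip":-1},{"travel":[-0.034,-0.058,0],"angular":[0.446,-0.26,0],"grip":-1},{"travel":[-0.034,-0.058,0],"angular":[0.446,-0.26,0],"grip":-1}]}}

```text
time: 6.88
ee_pos: [0.5383, -0.2996, 0.1175]
tcp_rot: [172.4, 0.2, 149.9]
wrist_force: [1.4, 2.2, 9.6]
opening: 0.0251
grasp_force: 89.6
```

Run:
```python
from h import *
st()
s=cams.camera("side")["frame"]
cv2.imwrite("pics/p5.png",cv2.resize(s[140:220,280:380,::-1],(800,600),interpolation=cv2.INTER_CUBIC))
```

```text
tilt+y -7.5524895358679744 tilt+x -0.17096051544768576 pos [ 1.67130713e-04 -9.75399405e-03 -4.53855589e-05] F [0.11522366 2.57816861 9.60272997] T [1.04040629 0.15804148 0.03847346] 0.02512625009215591 89.64536547660828
```

View pics/p5.png

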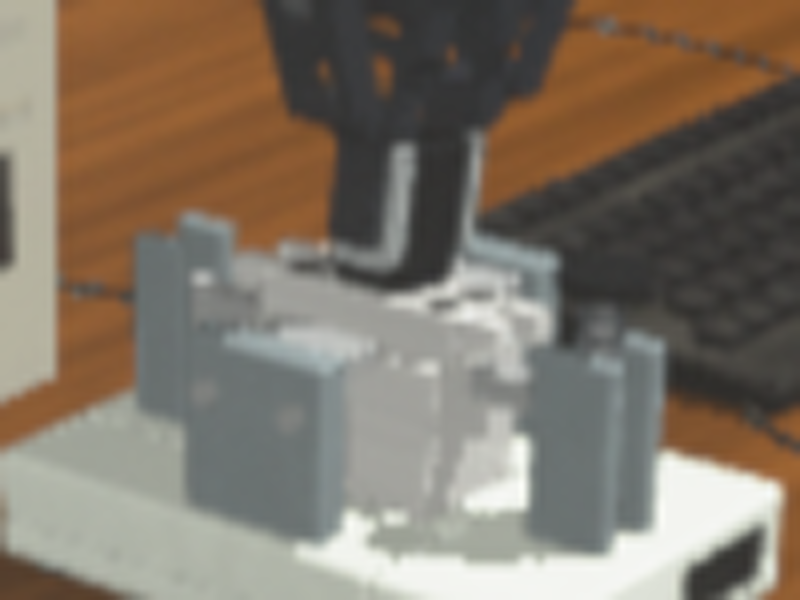

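The block is tilted towards -y, with its near shoulder edge raised at about (300,300). The finger tips are clear of the keepers. I'll return it upright and try a gentle lift.

Request:
{"name": "carry_out", "arguments": {"plan": [{"travel":[0.0057,0.0097,0.0012],"angular":[-0.074,0.0433,0],"grip":-1},{"travel":[0.0113,0.0193,0.002],"angular":[-0.149,0.0867,0],"grip":-1},{"travel":[0.017,0.029,0.0022],"angular":[-0.223,0.13,0],"grip":-1},{"travel":[0.017,0.029,0.0022],"angular":[-0.223,0.13,0],"grip":-1},{"travel":[0.017,0.029,0.008],"angular":[-0.223,0.13,0],"grip":-1},{"travel":[0.017,0.029,0.015],"angular":[-0.223,0.13,0],"grip":-1},{"travel":[0.017,0.029,0.018],"angular":[-0.223,0.13,0],"grip":-1},{"travel":[0.017,0.029,0.018],"angular":[-0.223,0.13,0],"grip":-1}]}}

```text
time: 7.6
ee_pos: [0.5424, -0.2909, 0.1207]
tcp_rot: [180.0, -0.0, 149.9]
wrist_force: [0.2, 0.4, -3.9]
opening: 0.0248
grasp_force: 88.3
```

```bash
python3 -c "
from h import *
st()"
```

```text
tilt+y -0.012531246776523912 tilt+x 0.04716956082388774 pos [-0.00071349 -0.00023527  0.00321583] F [ 0.00726526  0.41598908 -3.8821122 ] T [-0.00942864  0.02176919 -0.02189572] 0.024756783351095688 88.33759188652039
```

Request:
{"name": "carry_out", "arguments": {"plan": [{"travel":[0,0,0.006],"angular":[0,0,0],"grip":-1},{"travel":[0,0,0.012],"angular":[0,0,0],"grip":-1},{"travel":[0,0,0.018],"angular":[0,0,0],"grip":-1},{"travel":[0,0,0.018],"angular":[0,0,0],"grip":-1}]}}

```text
time: 7.93
ee_pos: [0.5427, -0.291, 0.1269]
tcp_rot: [180.0, 0.0, 149.9]
wrist_force: [0.1, 0.3, -3.0]
opening: 0.0248
grasp_force: 88.3
```

```bash
python3 -c "
from h import *
st()"
```

```text
tilt+y -0.004236749885461433 tilt+x -0.025796758575357397 pos [-3.94608626e-04 -6.30442262e-05  9.36579579e-03] F [-0.05957501  0.34326904 -2.97512418] T [-0.02508445  0.03530044 -0.02638813] 0.02475805598797973 88.3384895324707
```

Request:
{"name": "carry_out", "arguments": {"plan": [{"travel":[0,0,0.02],"angular":[0,0,0],"grip":-1},{"travel":[0,0,0.04],"angular":[0,0,0],"grip":-1},{"travel":[0,0,0.06],"angular":[0,0,0],"grip":-1},{"travel":[0,0,0.08],"angular":[0,0,0],"grip":-1},{"travel":[0,0,0.1],"angular":[0,0,0],"grip":-1},{"travel":[0,0,0.12],"angular":[0,0,0],"grip":-1},{"travel":[0,0,0.14],"angular":[0,0,0],"grip":-1},{"travel":[0,0,0.14],"angular":[0,0,0],"grip":-1}]}}

```text
time: 8.6
ee_pos: [0.5431, -0.291, 0.1701]
tcp_rot: [180.0, 0.1, 149.9]
wrist_force: [0.3, 0.3, -3.0]
opening: 0.0252
grasp_force: 88.5
```

Request:
{"name": "carry_out", "arguments": {"plan": [{"travel":[0,0,0.03],"angular":[0,0,0],"grip":-1},{"travel":[0,0,0.06],"angular":[0,0,0],"grip":-1},{"travel":[0,0,0.09],"angular":[0,0,0],"grip":-1},{"travel":[0,0,0.12],"angular":[0,0,0],"grip":-1},{"travel":[0,0,0.14],"angular":[0,0,0],"grip":-1},{"travel":[0,0,0.15],"angular":[0,0,0],"grip":-1},{"travel":[0,0,0.152],"angular":[0,0,0],"grip":-1},{"travel":[0,0,0.152],"angular":[0,0,0],"grip":-1}]}}

```text
time: 9.27
ee_pos: [0.5427, -0.2908, 0.214]
tcp_rot: [-180.0, 0.0, 149.9]
wrist_force: [0.3, -0.6, -3.7]
opening: 0.0248
grasp_force: 88.4
```

Request:
{"name": "carry_out", "arguments": {"plan": [{"travel":[0,0,0],"angular":[0,0,0],"grip":-1},{"travel":[0,0,0],"angular":[0,0,0],"grip":-1},{"travel":[0,0,0],"angular":[0,0,0],"grip":-1},{"travel":[0,0,0],"angular":[0,0,0],"grip":-1},{"travel":[0,0,0],"angular":[0,0,0],"grip":-1},{"travel":[0,0,0],"angular":[0,0,0],"grip":-1}]}}

```text
time: 9.77
ee_pos: [0.5426, -0.2908, 0.2139]
tcp_rot: [-180.0, -0.0, 149.9]
wrist_force: [-0.2, -0.2, -4.3]
opening: 0.0252
grasp_force: 88.4
```

Run:
```python
from h import *
st();print(monitor.get_obs()['qd'])
s=cams.camera("side")["frame"]
cv2.imwrite("pics/p6.png",cv2.resize(s[80:320,220:420,::-1],(500,600),interpolation=cv2.INTER_CUBIC))
```

```text
tilt+y 0.0013370842370523982 tilt+x 0.006629223239352323 pos [-5.67438620e-04  5.34416077e-05  9.64471166e-02] F [-0.07649036 -0.30673431 -4.34577203] T [-0.01329083  0.00227761 -0.0108055 ] 0.02516163616322162 88.42528223991394
[-0.0452603   0.0277148   0.09981523  0.05638809 -0.02308505  0.0357924 ]
```

View pics/p6.png

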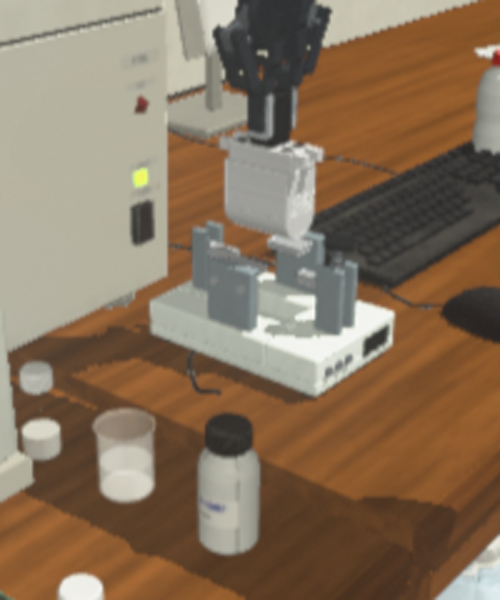

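The block hangs upright at about (270,185), clear above the keepers and over the heater. The beaker (125,455) and bottle (228,485) stand undisturbed. The underside is at about 114 mm, 21 mm above the keepers.

```bash
python3 -c "
from workcell import ticket
print(ticket.job_done())"
```

```text
the job is handed in; nothing more can be done
None
```

The job is handed in: I pressed the plunger to its stop, rocked the block to push both keepers back, and lifted it free; it is held upright and still over the heater, its underside about 2 cm above the keepers, with the bottle and beaker seen in place in the last picture and the vial's spot not re-checked.

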